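# Break the seal of the dry box and hold its lid ajar

### The job

Vent the dry box: slide the yellow-topped lock on its front along the rail, all the way to the green stop, with the lid still shut; then pull the lid straight up by its black knob until the sealing jaws let go, without lifting or flinging it more than 6 cm. Finish still holding the lid by the knob, level and still over the box and touching nothing else, about 2 cm (between 1.5 and 3 cm) above its seat: do not let go. Leave the things around the box where they are.

Things in the scene. Friction and masses are not known exactly. Their poses are not given: they have to be found in the camera images.
- dry_box: Grey box, 150 (x) x 150 (y) x 85 mm high without its lid, fixed to the worktop, turned up to 0.25 rad. Origin at the centre of its underside; z up, x from its front (robot side) to its rear, y to the left. Along its front face, parallel to y, runs a rail with a red stop near the middle and a green stop at the +y end.
- lock (a joint): Lock sliding on the front rail. 0 m = locked (middle of the lid's front, at the red stop), grows along the box's +y; 0.055 m = against the green stop. Needs 2 to 4 N to move, stays where it is left. Below about 0.03 m its tongue lies over the lid's keeper tab and holds the lid's front down.
- lock_grip (a point): Grip point in the lock's yellow upright block, 20 mm (box x) x 18 mm (box y, the width to pinch) x 34 mm high, free on all sides. The point lies on the block's middle line, 12 mm below its top, 22 mm above its foot (there a dark metal tongue, 24 mm wide in y); 94 mm in front of the box's centre, 123 mm above the worktop. Axes as the box.
- lid: Loose lid, 0.24 to 0.39 kg: framed clear plate 150 x 150 x 5 mm, 6 mm lip below, knob in the middle. Origin at the centre of the plate's underside, 85 mm above the box's origin when shut; axes as the box. Sprung jaws with blue backs grip its left and right edges: the pull rises to 10 to 18 N over the first 6 mm, drops to about half, and from 12 mm up only the weight is left.
- knob_grip (a point): Point to grip on the lid's black knob (the rules call it lid_c3), an upright cylinder 28 mm in diameter and 40 mm high in the middle of the lid, to be gripped firmly (50 N or more). The point lies on its axis, 25 mm above the plate's top face, 15 mm below the knob's top and 30 mm above the lid's origin.
- marker: White and black marker pen, 17 x 135 x 16 mm, lying on the worktop about 0.13 m from the box's centre on its -y side, to be left alone. Origin at the centre of its underside, length along its y.
- tweezers: Steel tweezers, 12 x 126 x 9 mm, lying on the worktop in front of the blue stirrer, to be left alone. Origin at the centre of the underside, length along its y.
- beaker: Glass beaker, 70 mm across, 95 mm high, standing on the worktop to the left, to be left alone. Origin at the centre of its underside.

How it is judged (in metres and radians):
On the way, in this order (a step that is already met when the one before it is completed fails the run):
1. the lock stands at the green stop with the lid still shut (value of joint lock above 0.05 m and z of lid in the frame of dry_box below 0.088 m), for 0.2 s.
2. the lid has come out of the jaws, held by the fingers (z of lid in the frame of dry_box above 0.098 m and contact force between the fingers and lid above 1 N), for 0.1 s.
At the end, for the whole second after the job is handed in: The fingers hold the lid's knob (over 1 N); it is still (under 20 mm/s), level within 0.12 rad, 15 to 30 mm above its seat, centred over the box within 15 mm, not touching box, jaws or lock (under 0.3 N); the lock is within 6 mm of the green stop (z of lid in the frame of dry_box between 0.1 and 0.115 m and horizontal distance between lid and dry_box below 0.015 m and angle between lid's own z axis and vertical below 0.12 rad and linear speed of lid below 0.02 m/s and contact force between the fingers and lid_c3 above 1 N and contact force between lid and dry_box below 0.3 N and value of joint lock above 0.049 m); the arm keeps its last pose, push and grip.
It fails at once if the lid was lifted more than 60 mm off its seat (z of lid in the frame of dry_box above 0.145 m).
It fails at once if the marker was moved by more than 20 mm (distance of marker from where it was at the start of the episode above 0.02 m).
It fails at once if the tweezers were moved by more than 20 mm (distance of tweezers from where it was at the start of the episode above 0.02 m).
It fails at once if the beaker was moved by more than 20 mm (distance of beaker from where it was at the start of the episode above 0.02 m).
It also fails if it takes over 38 s, if anything falls off the work surface, if the arm or the gripper's body presses on something with over 40 N, if the wrist force passes 120 N, or if a joint passes its speed limit or range.

### The arm

A 6-joint arm with a two-finger parallel gripper is mounted at the origin on a cart in front of the work surface, level with it; the furniture and walls round the work are solid. World frame = base frame: x ahead of the robot, y to its left, z up, the work surface at z = 0. Lengths are in m, angles in degrees, forces in N, time in s.
With the tool pointing down it reaches from about 0.25 to 0.725 m from the base axis. Payload 9.7 kg.
Tool frame: the origin (TCP) lies midway between the tips of the shut fingers; the grasp point (between the pads) lies 19 mm behind it; z points along the fingers, y is the line along which they close (so a half turn about z gives the same grasp; the last joint's range is limited). The gripper opens to 85 mm and grips with 20 to 120 N. Pads are 22 mm wide; open, the fingers measure 114 mm over their backs; the gripper's body (76 mm by 85 mm) begins 54 mm behind the grasp point. The pads swing forward as they close: fully open they stand 13 mm farther back than shut.
Start: joints at [76.031, 4.979, 10.078, 95.1, 0, 90], TCP at [0.133, 0.534, 0.231] pointing down, gripper open.
Joint ranges: [-179.16, 179.16], [-48.56, 103.87], [-65.8, 70.77], [-126.05, 130.52], [-82.76, 87.17], [-180, 180]. Speed limits (degrees/s): [127.2, 127.2, 147.25, 180, 180, 180].

### API

Orientations are given as [roll, pitch, yaw] about the fixed x, y, z axes, in that order (R = Rz(yaw) Ry(pitch) Rx(roll)).
In Python, from workcell import * gives the robot as it stands.
- The arm moves only by the tool servo_tool, never from a script. Its argument "moves" is a list of rows, each a list of 4 numbers: the shift along the world's x, y, z in a scale on which 1.0 is 80 cm, then the turn about the world's z in a scale on which 1.0 is pi/2 rad. A call has 1 to 20 rows; each row is the pose to reach, as a shift and turn from the pose commanded when the call began; what a row does not reach only later rows make up. A row lasts 1/12 s, in which the tool goes at most 41.7 mm and 7.16 degrees, less where a joint would pass 70% of its speed; a pose out of reach is approached as far as the arm can. A call with a gripper value outside its range is refused whole. "claw" is the closure, from 0 (fully open) to 1 (shut), set as the call begins (left out, the last holds). The fingers move at their own pace and stop on an object; "force" is the grip in N (left out, the last holds). Time passes only in rows, so rows that repeat a pose let the fingers close. It gives the time, the measured TCP pose, the force, the opening and the grip force at its end, in the units of the state.
- get_obs(): the state, without advancing time (a new reading comes with each control period).
- camera(name): name is "side" or "top" or "wrist"; returns the picture (480x640x3 uint8, red, green, blue); there is no depth.
- get_calibration(name): a dict with "fx", "fy", "cx", "cy" (pixels), "k1" (the pictures are not rectified: a ray, as slopes to the right and down, at radius r is drawn at 1 + k1 r^2 times it, then the intrinsics apply), "rvec" (rotation vector, rad) and "tvec" (3), from world to camera coordinates, as OpenCV has them; the wrist camera has in their place "tool_from_camera" (4x4, takes a point from camera to tool coordinates, whose origin is the TCP and whose axes are the flange's). Camera axes: x right, y down, z forward; pixel columns grow to the right and rows downward; lengths in m; the calibration is good to about 2 mm. A picture is of the moment at which its call begins: read the wrist's pose just before it. get_calibration takes no time and is no camera call.
- job_done(): hands the job in; it is judged then, once.
The state is a dict: "time": time; "q": joint angles; "qd": joint speeds; "joint_efforts": joint torques, N m; "ee_pos": TCP position; "tcp_rot": TCP orientation; "wrist_force": force on the tool from outside, world axes, zero at the start; "torque": the same for the moment, N m; "opening": finger opening in m; "grasp_force": force on a finger pad.
Only numpy, scipy, OpenCV 4.12 (cv2) and the standard library are available. Lean on these libraries where they do the work, as an engineer would, in place of code of your own. Each camera call takes 0.05 s, during which the arm holds its last target. There are 200 camera calls.

## Working session

There is one attempt and no reset: what is moved stays moved. The work goes in short steps, Python scripts to look and compute and a tool call to move; the robot and the scene stay as the last step left them, time stands still between calls to the robot, and variables do not carry over. Pictures are saved under pics/ and viewed, at most 10 in all, crops included, and the job is handed in when it is done.

Besides the shell and the picture viewer there is one more tool, called in YAML: its name, and indented under it one key for each argument. servo_tool: Moves the arm, as the interface text tells. Its arguments: {"type":"object","properties":{"moves":{"type":"array","items":{"type":"array","items":{"type":"number"}}},"claw":{"type":"number"},"force":{"type":"number"}},"required":["moves"]}

```bash
mkdir -p pics; cat > h.py <<'E'
from workcell import *
import numpy as np, cv2
from scipy.spatial.transform import Rotation as R
def save(n,f): cv2.imwrite('pics/'+f,cv2.cvtColor(camera(n),cv2.COLOR_RGB2BGR))
def KD(c): return np.array([[c['fx'],0,c['cx']],[0,c['fy'],c['cy']],[0,0,1.]]),np.array([c['k1'],0,0,0,0.])
def ray(n,uv,obs=None):
    c=get_calibration(n);K,D=KD(c)
    p=cv2.undistortPointsIter(np.array([[uv]],float),K,D,None,None,(3,100,1e-12))[0,0] if hasattr(cv2,'undistortPointsIter') else cv2.undistortPoints(np.array([[uv]],float),K,D)[0,0]
    d=np.array([p[0],p[1],1.])
    if 'rvec' in c:
        M=cv2.Rodrigues(np.array(c['rvec'],float))[0];o=-M.T@np.array(c['tvec'],float).ravel();d=M.T@d
    else:
        T=np.array(c['tool_from_camera']);Rt=R.from_euler('xyz',obs['tcp_rot'],degrees=True).as_matrix()
        o=Rt@T[:3,3]+obs['ee_pos'];d=Rt@T[:3,:3]@d
    return o,d/np.linalg.norm(d)
def atz(n,uv,z,obs=None):
    o,d=ray(n,uv,obs);return o+d*(z-o[2])/d[2]
def tri(rs):
    A=sum(np.eye(3)-np.outer(d,d) for o,d in rs);b=sum((np.eye(3)-np.outer(d,d))@o for o,d in rs)
    x=np.linalg.solve(A,b);return x,[np.linalg.norm(np.cross(x-o,d)) for o,d in rs]
def proj(n,P):
    c=get_calibration(n);K,D=KD(c)
    return cv2.projectPoints(np.array(P,float).reshape(-1,3),np.array(c['rvec'],float),np.array(c['tvec'],float),K,D)[0][:,0]
E
python3 - <<'E'
from h import *
print(get_obs())
save('top','t0.png');save('side','s0.png')
for n in('top','side'):
  c=get_calibration(n);M=cv2.Rodrigues(np.array(c['rvec'],float))[0];print(c,-M.T@np.array(c['tvec']).ravel())
E
```

```text
{'time': 0.0, 'q': array([ 7.60317522e+01,  5.01198314e+00,  1.00331068e+01,  9.50975468e+01,
       -1.06906701e-03,  8.99989250e+01]), 'qd': array([ 0.00734826,  0.00175741, -0.01567684, -0.00418603,  0.02248164,
        0.02214025]), 'joint_efforts': array([ 2.38587359e-03, -5.20382380e+01,  4.64809585e+01,  1.59718422e-02,
        1.47315877e-04, -1.05526178e-05]), 'ee_pos': array([0.13271299, 0.53352013, 0.23056251]), 'tcp_rot': array([-1.79923577e+02,  1.06763220e-03,  1.66032829e+02]), 'wrist_force': array([-0.57492221,  0.43555828,  0.62791051]), 'torque': array([ 0.01923348, -0.01755233,  0.0081298 ]), 'grasp_force': 0.0, 'opening': 0.08523517299594818}
{'fx': 433.0041164387967, 'fy': 433.0041164387967, 'cx': 320.43302493368014, 'cy': 242.10269510833115, 'k1': -0.07696610230141594, 'rvec': array([ 2.14408471, -2.10146878,  0.18735872]), 'tvec': array([0.01026415, 0.48707879, 0.95287317])} [0.30581784 0.01179724 1.02550215]
{'fx': 514.5455522733325, 'fy': 514.5455522733325, 'cx': 327.00184202978124, 'cy': 240.91190918583806, 'k1': -0.07203028122177987, 'rvec': array([ 1.31419272,  2.35227318, -0.81522397]), 'tvec': array([ 0.2522439 , -0.25947191,  1.7053839 ])} [1.21079263 0.44017408 1.17452751]
```

View pics/t0.png

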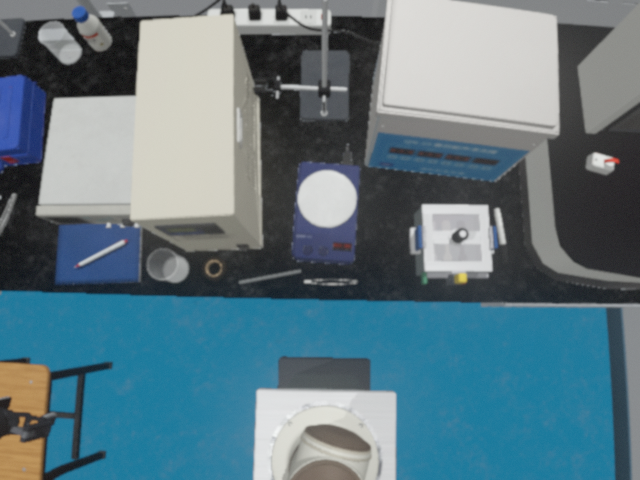

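View pics/s0.png

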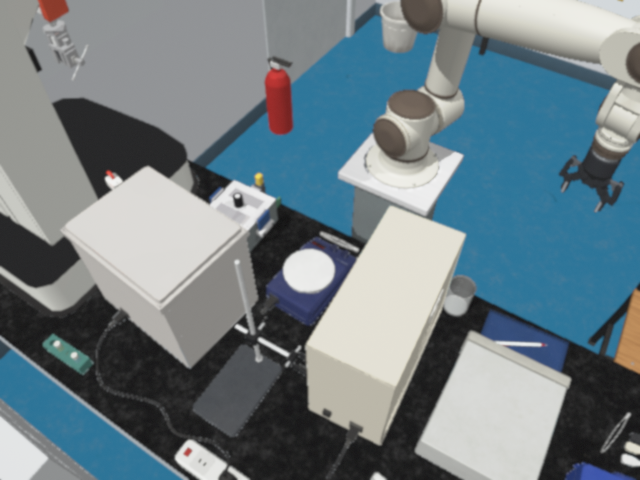

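The top view shows the box at about (457,240), the knob at (460,236), the yellow lock at (460,279), the green stop at (424,279) and the marker at (500,227). In the side view the knob is at (239,200) and the lock at (260,181). Next I'll enlarge both areas.

```bash
python3 - <<'E'
import cv2,numpy as np
t=cv2.imread('pics/t0.png')[190:290,400:520];s=cv2.imread('pics/s0.png')[160:260,195:295]
t=cv2.resize(t,None,fx=3.3333333,fy=3.33333333,interpolation=cv2.INTER_CUBIC)
s=cv2.resize(s,None,fx=4,fy=4,interpolation=cv2.INTER_CUBIC)
o=np.zeros((400,800,3),np.uint8);o[:t.shape[0],:400]=t[:,:400];o[:,400:]=s
cv2.imwrite('pics/c0.png',o)
E
```

```text
(no output)
```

View pics/c0.png

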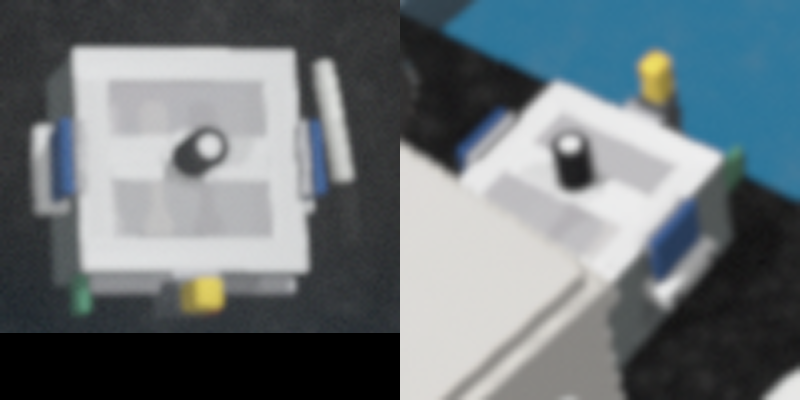

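```bash
python3 - <<'E'
from h import *
T=lambda u,v:(400+u/3.33333,190+v/3.33333)
S=lambda u,v:(195+(u-400)/4,160+v/4)
for n,a,b in(('knobtop',(210,146),(571,142)),('lock',(209,292),(656,61))):
  x,r=tri([ray('top',T(*a)),ray('side',S(*b))]);print(n,x.round(4),np.round(r,4))
print('knob .13',atz('top',T(210,146),.13)[:2],'lock .135',atz('top',T(209,292),.135)[:2])
C=np.array([atz('top',T(*c),.09)[:2] for c in((72,47),(296,48),(308,270),(80,272))]);print(C.round(4),C.mean(0))
for i in range(4):
  e=C[(i+1)%4]-C[i];print(np.linalg.norm(e),np.degrees(np.arctan2(e[1],e[0])))
for c in((323,60),(345,182)):print('marker',atz('top',T(*c),.016))
print('green',atz('top',T(82,280),.1),'oven',atz('top',(380,170),.25),atz('top',(500,180),.25))
print('instr',[atz('top',p,.25)[:2].round(3) for p in((133,218),(230,250),(262,248))])
E
```

```text
knobtop [ 0.4954 -0.2843  0.129 ] [0.0007 0.0007]
lock [ 0.4016 -0.2792  0.1321] [0.0008 0.0008]
knob .13 [ 0.49491472 -0.28327017] lock .135 [ 0.40099916 -0.27745993]
[[ 0.5695 -0.2053]
 [ 0.5724 -0.3586]
 [ 0.4214 -0.3589]
 [ 0.4175 -0.2072]] [ 0.49518658 -0.28249077]
0.15329724022772412 -88.904452388379
0.15104696594326042 -179.8837108588556
0.1517659005019312 91.44585922991668
0.15195641892055886 0.7006616076639854
marker [ 0.58490854 -0.40756231  0.016     ]
marker [ 0.49458652 -0.41865774  0.016     ]
green [ 0.41115785 -0.20602785  0.1       ] oven [ 0.58925591 -0.09110558  0.25      ] [ 0.57533474 -0.31976842  0.25      ]
instr [array([0.488, 0.37 ]), array([0.431, 0.183]), array([0.436, 0.124])]
```

The manual's scale: shifts go in shares of 80 cm and turns go in shares of pi/2 rad. Converting my numbers, -76 cm / 80 = -0.95, -72 cm / 80 = -0.9, 0.24 rad / 1.5708 = 0.1528.

servo_tool:
  moves:
    - [0.025,-0.05,0.0125,0.0318]
    - [0.0438,-0.1,0.025,0.0637]
    - [0.0625,-0.1438,0.0375,0.0955]
    - [0.0813,-0.1875,0.05,0.1273]
    - [0.1,-0.2313,0.05,0.1528]
    - [0.1188,-0.275,0.05,0.1528]
    - [0.1375,-0.3188,0.05,0.1528]
    - [0.1563,-0.3625,0.05,0.1528]
    - [0.175,-0.4063,0.05,0.1528]
    - [0.1938,-0.45,0.05,0.1528]
    - [0.2125,-0.5,0.05,0.1528]
    - [0.2188,-0.55,0.05,0.1528]
    - [0.225,-0.6,0.05,0.1528]
    - [0.2313,-0.65,0.05,0.1528]
    - [0.2375,-0.7,0.05,0.1528]
    - [0.25,-0.75,0.05,0.1528]
    - [0.2625,-0.8,0.05,0.1528]
    - [0.275,-0.85,0.05,0.1528]
    - [0.2875,-0.9,0.05,0.1528]
    - [0.3,-0.95,0.05,0.1528]
  claw: 0
  force: 60

```text
time: 1.77
ee_pos: [0.3724, -0.2286, 0.2711]
tcp_rot: [180.0, 0.0, 179.7]
wrist_force: [0.5, 1.5, 1.1]
opening: 0.0854
grasp_force: 0.0
```

```bash
python3 -c "
from h import *
o=get_obs();print(o['q'].round(1),o['ee_pos'],o['tcp_rot'],get_calibration('wrist'))"
```

```text
[-31.5  -9.3   0.7 100.    0.  -31.3] [ 0.37243931 -0.22862996  0.27110222] [1.79997995e+02 9.05816219e-03 1.79735710e+02] {'fx': 373.8660470093718, 'fy': 373.8660470093718, 'cx': 321.8526809745078, 'cy': 242.1588915442432, 'k1': 0.001176264294129637, 'tool_from_camera': array([[ 5.48308771e-04, -9.64497853e-01, -2.64090120e-01,
         6.69034689e-02],
       [ 9.99999774e-01,  4.26121009e-04,  5.19958297e-04,
         8.53076779e-04],
       [-3.88964312e-04, -2.64090345e-01,  9.64497869e-01,
        -1.41248589e-01],
       [ 0.00000000e+00,  0.00000000e+00,  0.00000000e+00,
         1.00000000e+00]])}
```

To row units: -5.5 cm / 80 = -0.0688, -4 cm / 80 = -0.05.

servo_tool:
  moves:
    - [-0.0125,-0.05,0,0]
    - [-0.0125,-0.0688,0,0]
    - [-0.0125,-0.0688,0,0]
    - [-0.0125,-0.0688,0,0]

```text
time: 2.1
ee_pos: [0.3624, -0.2818, 0.2706]
tcp_rot: [179.9, -0.1, 179.7]
wrist_force: [0.3, 0.8, -0.1]
opening: 0.0854
grasp_force: 0.0
```

```bash
python3 -c "
from h import *
import json
o=get_obs();save('wrist','w1.png');json.dump({k:list(o[k]) for k in('ee_pos','tcp_rot')},open('w1.json','w'));print(o['ee_pos'],o['tcp_rot'])"
```

```text
[ 0.36238344 -0.28179505  0.27063762] [ 1.79935089e+02 -6.58143727e-02  1.79658417e+02]
```

View pics/w1.png

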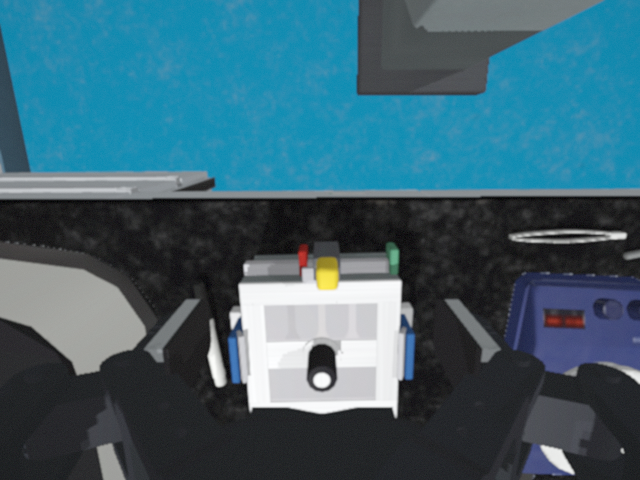

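The wrist view shows the knob top at (321,380), the yellow block at (327,273), the red stop at (304,255) and the green stop at (392,255). The jaws and the marker (215,350) are clear of both fingers. I'll take a second wrist view from lower down.

To row units: -5 cm / 80 = -0.0625, 4 cm / 80 = 0.05.

servo_tool:
  moves:
    - [0,0.025,-0.0375,0]
    - [0,0.05,-0.0625,0]
    - [0,0.05,-0.0625,0]
    - [0,0.05,-0.0625,0]
    - [0,0.05,-0.0625,0]

```text
time: 2.57
ee_pos: [0.3632, -0.2409, 0.2225]
tcp_rot: [-179.9, 0.1, 179.9]
wrist_force: [-0.4, -0.6, 0.9]
opening: 0.0853
grasp_force: 0.0
```

```bash
python3 -c "
from h import *
import json
o=get_obs();save('wrist','w2.png');json.dump({k:list(o[k]) for k in('ee_pos','tcp_rot')},open('w2.json','w'));print(o['ee_pos'],o['tcp_rot'])
a=cv2.imread('pics/w1.png')[235:415,225:425];b=cv2.imread('pics/w2.png')[240:440,140:400]
a=cv2.resize(a,None,fx=2,fy=2,interpolation=2)
a=cv2.resize(cv2.imread('pics/w1.png')[230:420,230:420],None,fx=2.1052632,fy=2.1052632,interpolation=2)
b=cv2.resize(cv2.imread('pics/w2.png')[240:440,150:350],None,fx=2,fy=2,interpolation=2)
cv2.imwrite('pics/c2.png',np.hstack([a[:400,:400],b]))"
```

```text
[ 0.36321154 -0.24085205  0.22251844] [-1.79933818e+02  8.84883205e-02  1.79886263e+02]
```

View pics/c2.png

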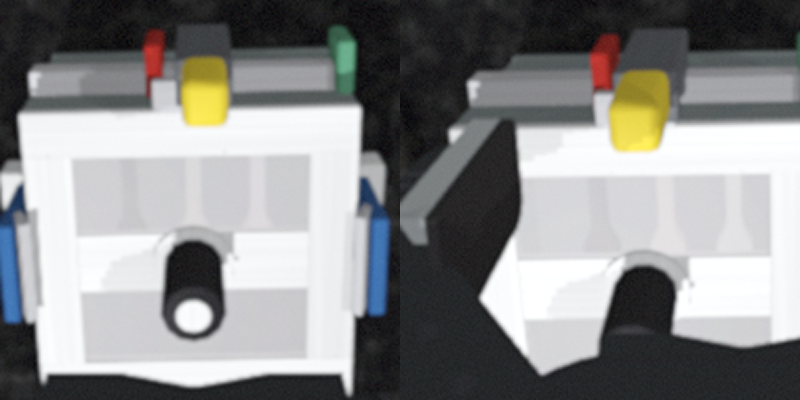

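```bash
cat >> h.py <<'E'
def pw(P,o):
    c=get_calibration('wrist');K,D=KD(c);T=np.eye(4);T[:3,:3]=R.from_euler('xyz',o['tcp_rot'],degrees=True).as_matrix();T[:3,3]=o['ee_pos']
    M=np.linalg.inv(T@np.array(c['tool_from_camera']))
    return cv2.projectPoints(np.array(P,float).reshape(-1,3),cv2.Rodrigues(M[:3,:3])[0],M[:3,3],K,D)[0][:,0]
def ybox(f,lo=(20,80,90),hi=(35,255,255)):
    m=cv2.inRange(cv2.cvtColor(cv2.imread(f),cv2.COLOR_BGR2HSV),lo,hi)
    n,l,s,_=cv2.connectedComponentsWithStats(m);i=1+s[1:,4].argmax();x,y,w,h,_=s[i];return np.array([x-.0,y,x+w,y+h],float)-.5
E
python3 - <<'E'
from h import *
import json
from scipy.optimize import least_squares
O=[{k:np.array(v) for k,v in json.load(open(f'w{i}.json')).items()} for i in(1,2)]
B=[ybox(f'pics/w{i}.png') for i in(1,2)];print(B)
def block(x,y,zt,h,a=.01):
  c,s=np.cos(a),np.sin(a)
  return [(x+c*u-s*v,y+s*u+c*v,z) for u in(-.01,.01) for v in(-.009,.009) for z in(zt,zt-h)]
def res(p):
  r=[]
  for o,b in zip(O,B):
    q=pw(block(*p),o);r+=list(np.r_[q.min(0),q.max(0)]-b)
  return r
s=least_squares(res,[.4,-.28,.135,.03]);print(s.x,np.round(s.fun,1))
A=lambda u,v:(230+u/2.10526,230+v/2.10526)
x,r=tri([ray('wrist',A(193,317),O[0]),ray('top',(463,233.8)),ray('side',(237.75,195.5))]);print('knobtop',x,r)
print('knob at .13',atz('wrist',A(193,317),.13,O[0]))
f=[atz('wrist',A(*p),.09,O[0]) for p in((20,113),(361,106))];print('front',f,np.degrees(np.arctan2(*(-(f[1]-f[0])[[0,1]]*[1,-1]))))
print('knob base rim centre',atz('wrist',A(194,250),.09,O[0]),atz('wrist',(150+648/2,240+275/2),.09,O[1]))
E
```

```text
[array([315.5, 255.5, 338.5, 289.5]), array([253.5, 274.5, 284.5, 315.5])]
[ 0.40127345 -0.27664958  0.13208719  0.02542755] [ 0.1  0.5 -0.   0.  -0.4 -0.2  0.4 -0.2]
knobtop [ 0.49596304 -0.28268981  0.13114621] [np.float64(0.0012271470320639806), np.float64(0.001291945690680629), np.float64(0.0013277959612841693)]
knob at .13 [ 0.49721743 -0.2815187   0.13      ]
front [array([ 0.42255815, -0.35666991,  0.09      ]), array([ 0.42019069, -0.20775804,  0.09      ])] 0.9108324949585416
knob base rim centre [ 0.49032269 -0.28097828  0.09      ] [ 0.48993897 -0.11197113  0.09      ]
```

To row units: -11.5 cm / 80 = -0.1438, -10.5 cm / 80 = -0.1313, 0.02 rad / 1.5708 = 0.0127.

servo_tool:
  moves:
    - [0.025,-0.025,-0.0125,0.0127]
    - [0.0475,-0.045,-0.05,0.0127]
    - [0.0475,-0.045,-0.0875,0.0127]
    - [0.0475,-0.045,-0.1125,0.0127]
    - [0.0475,-0.045,-0.1313,0.0127]
    - [0.0475,-0.045,-0.1438,0.0127]
    - [0.0475,-0.045,-0.1438,0.0127]
    - [0.0475,-0.045,-0.1438,0.0127]

```text
time: 3.28
ee_pos: [0.4011, -0.2777, 0.1071]
tcp_rot: [-180.0, 0.0, -179.1]
wrist_force: [-0.2, 0.1, -0.1]
opening: 0.0853
grasp_force: 0.0
```

servo_tool:
  moves:
    - [0,0,0,0]
    - [0,0,0,0]
    - [0,0,0,0]
    - [0,0,0,0]
    - [0,0,0,0]
    - [0,0,0,0]
    - [0,0,0,0]
    - [0,0,0,0]
    - [0,0,0,0]
    - [0,0,0,0]
  claw: 1
  force: 40

```text
time: 4.12
ee_pos: [0.4009, -0.2774, 0.1067]
tcp_rot: [-180.0, 0.0, -179.1]
wrist_force: [-0.7, -0.3, 6.1]
opening: 0.0171
grasp_force: 43.2
```

servo_tool:
  moves:
    - [0,0.0038,0,0]
    - [0,0.01,0,0]
    - [0,0.0175,0,0]
    - [0,0.025,0,0]
    - [-0.0006,0.0325,0,0]
    - [-0.0006,0.04,0,0]
    - [-0.0006,0.0475,0,0]
    - [-0.0013,0.0525,0,0]
    - [-0.0013,0.0525,0,0]
    - [-0.0013,0.0525,0,0]

```text
time: 4.95
ee_pos: [0.4002, -0.2349, 0.1067]
tcp_rot: [180.0, 0.1, -179.0]
wrist_force: [1.1, 2.1, 6.0]
opening: 0.0172
grasp_force: 43.5
```

To row units: 0.5 cm / 80 = 0.0063, 0.4 cm / 80 = 0.005.

servo_tool:
  moves:
    - [0,0.0025,0,0]
    - [0,0.005,0,0]
    - [0,0.0063,0,0]
    - [0,0.0063,0,0]

```text
time: 5.28
ee_pos: [0.4001, -0.2304, 0.1067]
tcp_rot: [-180.0, 0.0, -179.1]
wrist_force: [0.9, -1.5, 5.8]
opening: 0.0173
grasp_force: 43.5
```

To row units: 0.2 cm / 80 = 0.0025, 0.1 cm / 80 = 0.0013.

servo_tool:
  moves:
    - [0,0.0013,0,0]
    - [0,0.0025,0,0]
    - [0,0.0025,0,0]

```text
time: 5.53
ee_pos: [0.4001, -0.2295, 0.1067]
tcp_rot: [-179.8, 0.0, -179.1]
wrist_force: [1.1, -8.2, 3.7]
opening: 0.0177
grasp_force: 43.2
```

To row units: 0.15 cm / 80 = 0.0019.

servo_tool:
  moves:
    - [0,0.0019,0,0]
    - [0,0.0019,0,0]
    - [0,0.0019,0,0]

```text
time: 5.78
ee_pos: [0.4001, -0.2294, 0.1067]
tcp_rot: [-179.7, 0.0, -179.2]
wrist_force: [0.7, -16.8, 2.1]
opening: 0.0176
grasp_force: 42.9
```

```bash
python3 - <<'E'
from h import *
save('top','t3.png');save('wrist','w3.png')
a=cv2.resize(cv2.imread('pics/w3.png')[150:450,120:520],None,fx=1,fy=1)
b=cv2.resize(cv2.imread('pics/t3.png')[215:290,400:500],None,fx=4,fy=4,interpolation=2)
cv2.imwrite('pics/c3.png',np.hstack([a,b]))
E
```

```text
(no output)
```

View pics/c3.png

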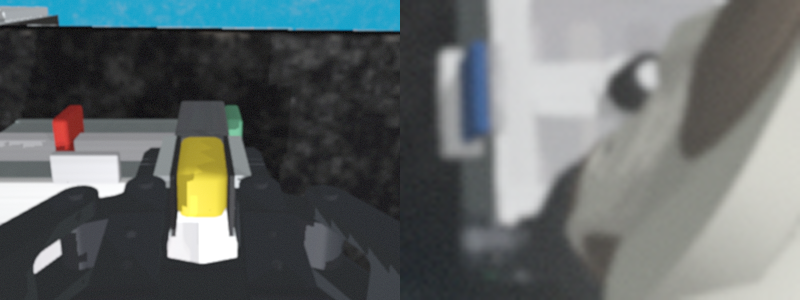

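The tongue is against the green stop with the lid shut. I'll back off the push, release the lock and move over the knob.

To row units: -0.25 cm / 80 = -0.0031, -0.2 cm / 80 = -0.0025.

servo_tool:
  moves:
    - [0,-0.0025,0,0]
    - [0,-0.0031,0,0]
    - [0,-0.0031,0,0]
    - [0,-0.0031,0,0]

```text
time: 6.22
ee_pos: [0.4001, -0.2297, 0.1067]
tcp_rot: [-180.0, 0.0, -179.1]
wrist_force: [-0.1, -1.6, 6.2]
opening: 0.017
grasp_force: 43.5
```

To row units: 10 cm / 80 = 0.125, 8 cm / 80 = 0.1.

servo_tool:
  moves:
    - [0,0,0,0]
    - [0,0,0,0]
    - [0,0,0,0]
    - [0,0,0,0]
    - [0,0,0,0]
    - [0,0,0,0]
    - [0,0,0.025,0]
    - [0,0,0.0625,0]
    - [0,0,0.1,0]
    - [0,-0.025,0.125,0]
    - [0.0375,-0.0663,0.125,0]
    - [0.0375,-0.0663,0.125,0]
    - [0.0375,-0.0663,0.125,0]
  claw: 0

```text
time: 7.3
ee_pos: [0.4305, -0.2834, 0.2049]
tcp_rot: [179.9, -0.1, -179.1]
wrist_force: [0.2, 0.4, -0.3]
opening: 0.0851
grasp_force: 0.0
```

```bash
python3 - <<'E'
from h import *
o=get_obs();save('wrist','w4.png');save('top','t4.png');save('side','s4.png');print(o['ee_pos'],o['tcp_rot'])
import json
json.dump({k:list(o[k]) for k in('ee_pos','tcp_rot')},open('w4.json','w'))
a=cv2.imread('pics/w4.png')[180:480,120:520]
b=cv2.resize(cv2.imread('pics/s4.png')[160:235,200:300],None,fx=4,fy=4,interpolation=2)
cv2.imwrite('pics/c4.png',np.hstack([a,b]))
E
```

```text
[ 0.43045617 -0.283351    0.20485142] [ 1.79926319e+02 -1.08142139e-01 -1.79125887e+02]
```

View pics/c4.png

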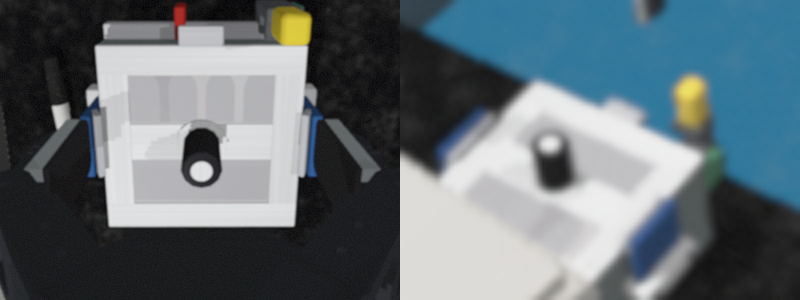

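The lock is at the green stop, and the wrist view now has the knob top at (322,351).

```bash
python3 - <<'E'
from h import *
import json
O={i:{k:np.array(v) for k,v in json.load(open(f'w{i}.json')).items()} for i in(1,4)}
r1=ray('wrist',(230+193/2.10526,230+317/2.10526),O[1]);r4=ray('wrist',(322,351),O[4])
print(atz('wrist',(322,351),.13,O[4]),tri([r1,r4]))
print(tri([r1,r4,ray('top',(463,233.8)),ray('side',(237.75,195.5)),ray('side',(200+149/4,160+145/4))]))
E
```

```text
[ 0.49598003 -0.28114691  0.13      ] (array([ 0.48832099, -0.28138855,  0.14250126]), [np.float64(9.590680967290435e-05), np.float64(9.590680967291544e-05)])
(array([ 0.4967479 , -0.28280084,  0.12998691]), [np.float64(0.0013448690898111633), np.float64(0.001780253726310987), np.float64(0.0018783577068228923), np.float64(0.0013082066758720516), np.float64(0.002530346442359166)])
```

To row units: -10.7 cm / 80 = -0.1338, 6.6 cm / 80 = 0.0825.

servo_tool:
  moves:
    - [0.0375,0,0,0]
    - [0.0688,0,0,0]
    - [0.0825,0,-0.0125,0]
    - [0.0825,0,-0.05,0]
    - [0.0825,0,-0.0875,0]
    - [0.0825,0,-0.1125,0]
    - [0.0825,0,-0.1288,0]
    - [0.0825,0,-0.1338,0]
    - [0.0825,0,-0.1338,0]
    - [0.0825,0,-0.1338,0]

```text
time: 8.28
ee_pos: [0.496, -0.2824, 0.1006]
tcp_rot: [-180.0, 0.1, -179.1]
wrist_force: [0.4, -0.3, 0.3]
opening: 0.0855
grasp_force: 0.0
```

servo_tool:
  moves:
    - [0,0,0,0]
    - [0,0,0,0]
    - [0,0,0,0]
    - [0,0,0,0]
    - [0,0,0,0]
    - [0,0,0,0]
    - [0,0,0,0]
    - [0,0,0,0]
    - [0,0,0,0]
    - [0,0,0,0]
  claw: 1
  force: 80

```text
time: 9.12
ee_pos: [0.496, -0.2826, 0.1]
tcp_rot: [-180.0, 0.1, -179.1]
wrist_force: [0.3, -0.9, 5.5]
opening: 0.0262
grasp_force: 78.8
```

To row units: 0.5 cm / 80 = 0.0063, 0.4 cm / 80 = 0.005.

servo_tool:
  moves:
    - [0,0,0.0013,0]
    - [0,0,0.0025,0]
    - [0,0,0.0038,0]
    - [0,0,0.005,0]
    - [0,0,0.0063,0]
    - [0,0,0.0063,0]
    - [0,0,0.0063,0]

```text
time: 9.7
ee_pos: [0.4952, -0.2819, 0.1034]
tcp_rot: [179.9, -0.1, -179.1]
wrist_force: [-0.0, -0.5, -11.3]
opening: 0.026
grasp_force: 79.2
```

To row units: 1 cm / 80 = 0.0125, 0.9 cm / 80 = 0.0113.

servo_tool:
  moves:
    - [0,0,0.0013,0]
    - [0,0,0.0025,0]
    - [0,0,0.0038,0]
    - [0,0,0.005,0]
    - [0,0,0.0063,0]
    - [0,0,0.0075,0]
    - [0,0,0.0088,0]
    - [0,0,0.01,0]
    - [0,0,0.0113,0]
    - [0,0,0.0125,0]
    - [0,0,0.0125,0]
    - [0,0,0.0125,0]
    - [0,0,0.0125,0]

```text
time: 10.78
ee_pos: [0.4958, -0.2822, 0.1142]
tcp_rot: [180.0, -0.0, -179.1]
wrist_force: [-0.2, -0.5, -2.2]
opening: 0.0258
grasp_force: 80.6
```

servo_tool:
  moves:
    - [0,0,0.0019,0]
    - [0,0,0.0038,0]
    - [0,0,0.0056,0]
    - [0,0,0.0075,0]
    - [0,0,0.0094,0]
    - [0,0,0.0094,0]
    - [0,0,0.0094,0]
    - [0,0,0.0094,0]
    - [0,0,0.0094,0]
    - [0,0,0.0094,0]

```text
time: 11.62
ee_pos: [0.4957, -0.2822, 0.1217]
tcp_rot: [180.0, -0.0, -179.1]
wrist_force: [0.7, 0.1, -2.6]
opening: 0.0257
grasp_force: 80.6
```

```bash
python3 - <<'E'
from h import *
o=get_obs();print(o['ee_pos'],o['tcp_rot'],o['wrist_force'],o['torque'],o['qd'].round(2))
save('side','s5.png');save('wrist','w5.png')
a=cv2.imread('pics/w5.png')[180:480,120:520]
b=cv2.resize(cv2.imread('pics/s5.png')[160:235,200:300],None,fx=4,fy=4,interpolation=2)
cv2.imwrite('pics/c5.png',np.hstack([a,b]))
E
```

```text
[ 0.49573722 -0.28223599  0.12171836] [ 1.79995569e+02 -4.89717347e-03 -1.79071337e+02] [ 0.68511255  0.13097148 -2.62610559] [-0.04119908  0.0220062  -0.05100031] [ 0.03 -0.05  0.08 -0.04  0.03  0.03]
```

View pics/c5.png

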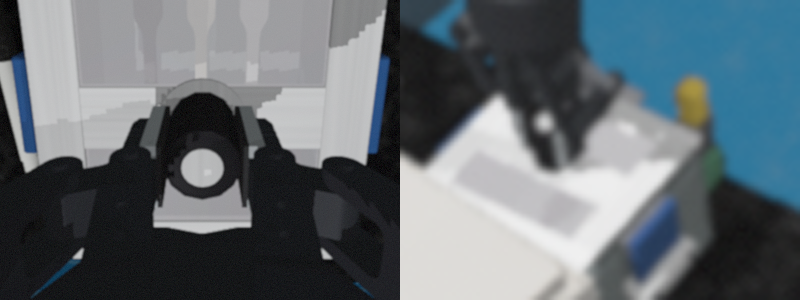

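```bash
python3 - <<'E'
from h import *
c=np.array([.4205,-.2075,.09])
for dz in(0,.015,.018,.0215,.025):print(dz,proj('side',c+[0,0,dz]))
a=cv2.imread('pics/s4.png',0);b=cv2.imread('pics/s5.png',0)
# front-left and rear lid corner patches
for (u,v) in((275,199),(262,190+14)):
  t=a[v-6:v+7,u-6:u+7];s=b[v-20:v+13,u-12:u+13]
  r=cv2.matchTemplate(s,t,cv2.TM_CCOEFF_NORMED);_,m,_,l=cv2.minMaxLoc(r);print((u,v),'shift',l[0]-6,l[1]-14,m)
x=np.vstack([cv2.resize(i[185:225,255:295],(400,400),interpolation=2)[None] for i in(a,b)])
cv2.imwrite('pics/c6.png',np.hstack(list(x)))
E
```

```text
0 [[276.91479611 198.9889561 ]]
0.015 [[276.54295522 195.39303647]]
0.018 [[276.467923   194.66704563]]
0.0215 [[276.38010288 193.81715803]]
0.025 [[276.2919771  192.96413374]]
(275, 199) shift -1 -5 0.9176968336105347
(262, 204) shift -5 1 0.5921964645385742
```

View pics/c6.png

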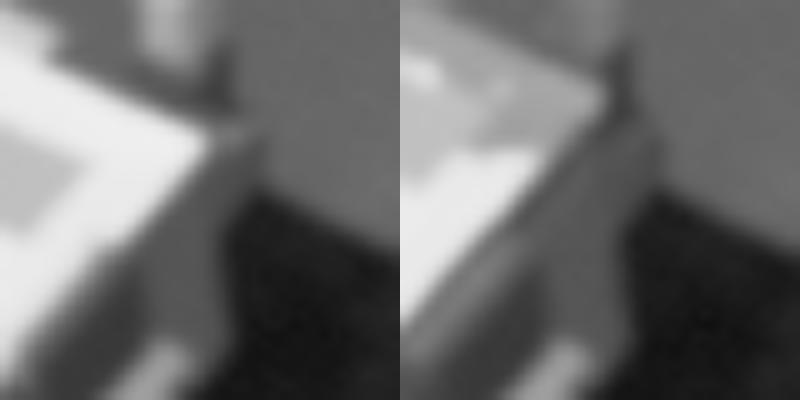

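The corner of the lid moved up by about 5 px, which matches a 20 to 21 mm lift. It is level and still, so I'll hand in.

```bash
python3 -c "
from workcell import *
print(job_done())"
```

```text
the job is handed in; nothing more can be done
None
```

I slid the lock to the green stop with the lid still shut, pulled the lid out of its jaws, and handed the job in holding the lid by its knob, level and still about 2 cm above its seat; the hand-in returned no verdict.

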